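# Two-point pull check on the spring tester

### The arm

A 6-joint arm with a two-finger parallel gripper is mounted at the origin on a cart in front of the work surface, level with it; the furniture and walls round the work are solid. World frame = base frame: x ahead of the robot, y to its left, z up, the work surface at z = 0. Lengths are in m, angles in rad, forces in N, time in s.
With the tool pointing down it reaches from about 0.325 to 0.775 m from the base axis. Payload 5.5 kg.
Tool frame: the origin (TCP) lies at the very end of the fingers, on their centre line; the grasp point (between the pads) lies 19 mm behind it; z points along the fingers, y is the line along which they close (so a half turn about z gives the same grasp; the last joint's range is limited). The gripper opens to 88 mm and grips with 3 to 60 N. Pads are 20 mm wide; open, the fingers measure 115 mm over their backs; the gripper's body (75 mm by 178 mm) begins 61 mm behind the grasp point.
Start: joints at [-1.322, 0.091, 1.231, -0, 1.82, -0.057], TCP at [0.181, -0.572, 0.223] pointing down, gripper open.
Joint ranges: [-2.87, 2.87], [-0.86, 2.18], [0.17, 2.46], [-1.51, 4.65], [0.06, 2.69], [-2.65, 2.65]. Speed limits (rad/s): [2.57, 2.57, 3.01, 3.14, 3.14, 3.14].

### API

Orientations are given as a rotation vector (axis times angle).
In Python, from bench import get_obs, read_camera, job_done gives the robot as it stands. The module is installed in compiled form; this text tells all that it offers.
- The arm moves only by the tool play_rows, never from a script. Its argument "commands" is one flat list of numbers, 5 for each row, row after row: the shift along the tool's x, y, z in cm, then the turn about the tool's z in degrees, then the gripper's target within -1 to 1 (shut at 1, half-way at 0, fully open at -1). In form: [x, y, z, spin, gripper, x, y, z, spin, gripper, ...]. A call has 1 to 12 rows; each row shifts and turns the commanded pose from where the row before left it, along the tool's axes as they then stand; what a row does not reach is not made up. A row lasts 1/12 s, in which the tool goes at most 41.7 mm and 7.16 degrees, less where a joint would pass 70% of its speed; a pose out of reach is approached as far as the arm can. A call with a gripper value outside its range is refused whole. The fingers move at their own pace and stop on an object; "grip_force" is the grip in N (left out, the last holds). Time passes only in rows, so rows that do not move let the fingers close. It gives the time, the measured TCP pose, the force, the opening and the grip force at its end, in the units of the state.
- get_obs(): the state, without advancing time (a new reading comes with each control period).
- read_camera(name): name is "scene" or "top"; returns a dict with "pixels" (384x512x3 uint8, red, green, blue), "intrinsics" (3x3 intrinsics, pixels), "world_to_cam" (4x4, takes a point from world to camera coordinates). Camera axes: x right, y down, z forward; pixel columns grow to the right and rows downward; lengths in m; the calibration is good to about 2 mm. A picture is of the moment at which its call begins. There is no depth.
- job_done(): hands the job in; it is judged then, once.
The state is a dict: "time_s": time; "joints": joint angles; "qvel": joint speeds; "joint_torque": joint torques, N m; "tcp_pos": TCP position; "tool_rot": TCP orientation; "ft_force": force on the tool from outside, world axes, zero at the start; "torque": the same for the moment, N m; "width": finger opening in m; "grip_force": force on a finger pad.
Only numpy, scipy, OpenCV 4.12 (cv2) and the standard library are available. Lean on these libraries where they do the work, as an engineer would, in place of code of your own. Each camera call takes 0.05 s, during which the arm holds its last target. There are 200 camera calls.

### The job

On the spring pull tester, take the carriage by its upright black knob and draw it out against the spring until its pointer is level with the yellow mark; keep it still there for two seconds, then draw it on to the red mark without overrunning it, and finish while still holding it still at the red mark. Be gentle: squeeze the knob with no more than about 15 N, draw slowly (about 5 cm/s) and never let the carriage snap back. Leave the two marks and everything lying around where they are.

Things in the scene. Friction and masses are not known exactly. Their poses are not given: they have to be found in the camera images.
- tester: Spring pull tester, fixed: grey base plate 330x140 mm, top 12 mm up. Origin: at bench level straight below the resting knob; plate reaches 145 mm toward -x, 185 mm toward +x. Carriage is drawn out along the tester's own -x, roughly toward the robot (turned up to 26 degrees). Rear block and spring tube (top 58 mm up) begin 60 mm behind the resting knob; white scale strip (top 26 mm up) on the right.
- carriage (a joint): How far the carriage is drawn out, m: 0 at rest, 0.09 at the front stop. A spring always pulls it back to 0: about 1.7 N at rest, rising by 55 N/m (about 6 N at 80 mm). Let go, it flies back.
- knob (a point): Centre (88 mm up) of the upright round black knob on the dark steel carriage: 26 mm in diameter, from 56 to 116 mm above the bench. It can be gripped from above at any yaw, moves with the carriage and does not turn. The carriage block below it is 40 x 54 mm, top 42 mm up.
- pointer (a point): Tip of the black pointer, 3 mm wide, that stands out from the carriage over the scale strip, 44 mm to the knob's right (tester -y), 32 mm above the bench. Moves with the carriage.
- yellow_mark (a point): Yellow cursor on the scale strip, 6 mm wide along the travel, top 38 mm up; the point is on its centre line, in the pointer tip's path: the two points coincide when level. 18 to 42 mm from the pointer's rest position. Held by friction only (3 N). Axes as the tester's.
- red_mark (a point): Red cursor, same shape as the yellow one; the point is on its centre line, where the pointer tip comes when level. 56 to 80 mm from the pointer's rest position. Held by friction only. Axes as the tester's.
- white_gauge: Bystander, loose: small white dial gauge 85 x 69 x 21 mm lying face up to the right of the tester. Origin at the centre of its underside.
- ring_tin: Bystander, loose: round metal tin, 70 mm across, 26 mm high, left of the tester toward the front. Origin at the centre of its underside.
- tape_roll: Bystander, loose: roll of sealing tape with a blue flange, 52 mm across, 13 mm high, left of the tester. Origin at the centre of its underside.

How it is judged:
On the way, in this order (a step that is already met when the one before it is completed fails the run):
1. carriage held still with its pointer at the yellow mark for 1.5 s (x of pointer in the frame of yellow_mark between -0.003 and 0.003 m and velocity of joint carriage between -0.01 and 0.01 m/s and contact force between the fingers and carriage above 1 N), for 1.5 s.
2. carriage drawn on and held still with its pointer at the red mark (x of pointer in the frame of red_mark between -0.003 and 0.003 m and velocity of joint carriage between -0.01 and 0.01 m/s and contact force between the fingers and carriage above 1 N), for 0.5 s.
At the end, for the whole second after the job is handed in: The gripper's fingers still hold the carriage (contact over 1 N), it is still (under 10 mm/s) and its pointer is within 3 mm of the red mark (all of step 2); the arm keeps its last pose, push and grip.
It fails at once if knob or carriage pressed with more than 25 N a side (both sides together over 50 N) (contact force between the fingers and carriage above 50 N).
It fails at once if pointer pulled more than 6 mm past the red mark (x of pointer in the frame of red_mark below -0.006 m).
It fails at once if carriage jerked out or let snap back (faster than 0.2 m/s either way) (velocity of joint carriage above 0.2 m/s or velocity of joint carriage below -0.2 m/s).
It fails at once if a mark pushed more than 3 mm (distance of any of yellow_mark, red_mark from where it was at the start of the episode above 0.003 m).
It fails at once if a bystander moved more than 15 mm (distance of any of white_gauge, ring_tin, tape_roll from where it was at the start of the episode above 0.015 m).
It also fails if it takes over 42 s, if anything falls off the work surface, if the arm or the gripper's body presses on something with over 40 N, if the wrist force passes 120 N, or if a joint passes its speed limit or range.

## Working session

There is one attempt and no reset: what is moved stays moved. The work goes in short steps, Python scripts to look and compute and a tool call to move; the robot and the scene stay as the last step left them, time stands still between calls to the robot, and variables do not carry over. Pictures are saved under pics/ and viewed, at most 10 in all, crops included, and the job is handed in when it is done.

Besides the shell and the picture viewer there is one more tool, called by a JSON object that holds its "api" and its "payload", one argument or row to a line. play_rows: Moves the arm, as the interface text tells. Its arguments: {"type":"object","properties":{"commands":{"type":"array"},"grip_force":{"type":"number"}},"required":["commands"]}

```bash
mkdir -p pics; python3 - <<'E'
from bench import *
import cv2,numpy as np
o=get_obs();print(o)
for n in("scene","top"):
    c=read_camera(n);cv2.imwrite(f"pics/{n}0.png",cv2.resize(c["pixels"][...,::-1],(800,600),interpolation=cv2.INTER_CUBIC))
    print(n,c["intrinsics"].tolist(),np.round(c["world_to_cam"],4).tolist())
E
```

```text
{'time_s': 0.0, 'joints': array([-1.32168234e+00,  9.18569551e-02,  1.23188367e+00,  6.70549262e-06,
        1.81983892e+00, -5.67118218e-02]), 'qvel': array([ 0.00098109, -0.00080826,  0.00033485,  0.00086203, -0.00096818,
       -0.00113604]), 'joint_torque': array([-2.01938776e-03, -4.46456265e+01, -4.06454480e+01,  6.95136096e-02,
        2.90397514e-02, -1.46905622e-04]), 'tcp_pos': array([ 0.18056498, -0.57185773,  0.22150931]), 'tool_rot': array([-3.10297960e+00, -4.78221358e-01,  2.89434173e-04]), 'ft_force': array([ 0.26882712, -0.44126793, -0.62605157]), 'torque': array([-0.00522167,  0.00696701,  0.00425216]), 'grip_force': 0.0, 'width': 0.08810329876587031}
scene [[427.6127133513969, 0.0, 262.45921377661404], [0.0, 427.6127133513969, 189.35423397891185], [0.0, 0.0, 1.0]] [[-0.596, -0.8027, 0.0205, 0.5362], [-0.5519, 0.3909, -0.7366, 0.256], [0.5832, -0.4503, -0.676, 0.7315], [0.0, 0.0, 0.0, 1.0]]
top [[388.69696404786373, 0.0, 253.53875024177964], [0.0, 388.69696404786373, 194.83825428992074], [0.0, 0.0, 1.0]] [[0.1527, -0.9883, 0.005, 0.1766], [-0.964, -0.1501, -0.2197, 0.6126], [0.2179, 0.0287, -0.9756, 0.8242], [0.0, 0.0, 0.0, 1.0]]
```

View pics/top0.png

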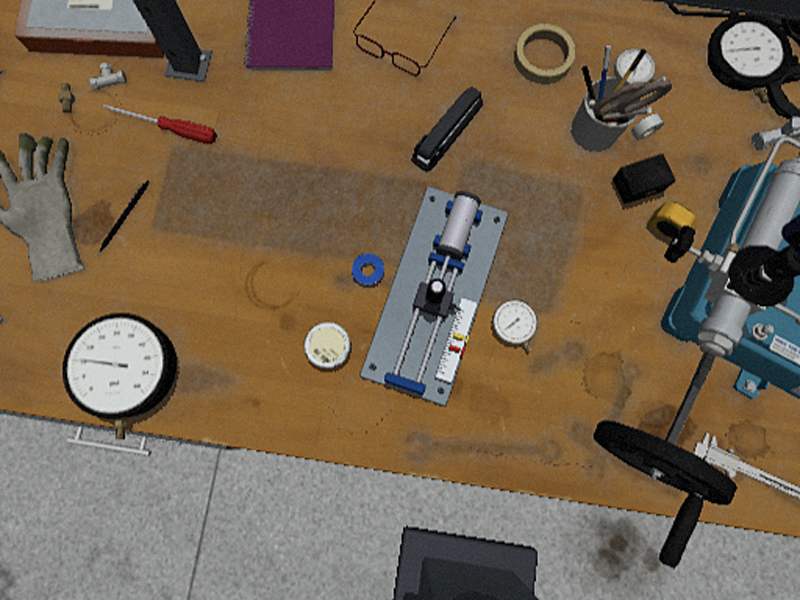

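View pics/scene0.png

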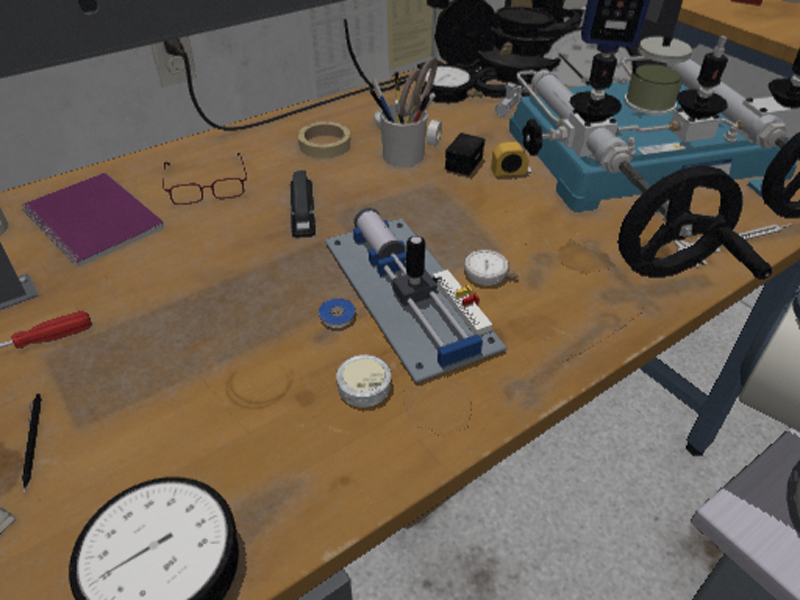

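The top view shows the knob top at about (436,287), the yellow mark at (460,337) and the red mark at (456,349). The plate corners are near (429,187), (507,211), (445,405) and (361,376). In the scene view the knob is at (415,258) and the marks at about (463,292) and (469,299).

```bash
cat > h.py <<'E'
from bench import *
import cv2,numpy as np
from scipy.optimize import least_squares
def ray(c,uv,z):
    K=c["intrinsics"];T=c["world_to_cam"];R=T[:3,:3];o=-R.T@T[:3,3]
    d=R.T@np.linalg.solve(K,[uv[0],uv[1],1]);return o+d*(z-o[2])/d[2]
def proj(c,P):
    T=c["world_to_cam"];p=np.atleast_2d(P)@T[:3,:3].T+T[:3,3];p=p@c["intrinsics"].T;return p[:,:2]/p[:,2:]
def tw(t,P):  # tester->world, t=(x,y,yaw)
    P=np.atleast_2d(P).astype(float);c,s=np.cos(t[2]),np.sin(t[2])
    return np.c_[t[0]+c*P[:,0]-s*P[:,1],t[1]+s*P[:,0]+c*P[:,1],P[:,2]]
def blob(c,lo,hi,roi):
    h=cv2.cvtColor(c["pixels"],cv2.COLOR_RGB2HSV);m=cv2.inRange(h,lo,hi);k=np.zeros_like(m);x,y,w,hh=roi;k[y:y+hh,x:x+w]=1
    v,u=np.nonzero(m*k);return (u.mean(),v.mean(),len(u)) if len(u) else None
def crop(c,x,y,w,h,s):return cv2.resize(c["pixels"][y:y+h,x:x+w,::-1],None,fx=s,fy=s,interpolation=cv2.INTER_CUBIC)
E
python3 - <<'E'
from h import *
t=read_camera("top");s=read_camera("scene")
C=np.array([[.185,.07,.012],[.185,-.07,.012],[-.145,-.07,.012],[-.145,.07,.012]])
uv=np.array([[429,187],[507,211],[445,405],[361,376]])/1.5625
uvs=np.array([[327,241],[403,220],[505,350],[420,382]])/1.5625
f=lambda q:np.r_[(proj(t,tw(q,C))-uv).ravel(),(proj(s,tw(q,C))-uvs).ravel()]
r=least_squares(f,[.45,0,-.2],loss="soft_l1");print(r.x,f(r.x).round(1))
q=r.x;np.save("q.npy",q)
R=tw(q,np.eye(3)*0)[0]
for c,n,roi in((t,"top",(270,195,45,55)),(s,"scene",(275,170,45,40))):
    print(n,"knob top exp",proj(c,tw(q,[[0,0,.116],[0,0,.056],[0,-.044,.032]])).round(1).tolist())
    for col,lo,hi in(("y",(20,120,120),(35,255,255)),("r",(0,150,100),(8,255,255)),("r2",(172,150,100),(180,255,255))):
        b=blob(c,lo,hi,roi)
        if b:
            P=ray(c,b[:2],.036)-[q[0],q[1],0];cc,ss=np.cos(q[2]),np.sin(q[2]);print(col,b,(cc*P[0]+ss*P[1]).round(4),(-ss*P[0]+cc*P[1]).round(4))
a=crop(t,262,175,50,75,8);b=crop(s,250,145,50,75,8)
cv2.imwrite("pics/c1.png",np.hstack([a,b]))
E
```

```text
[ 0.59914159  0.21512583 -0.1815502 ] [-1.3 -0.3  1.2  1.4  0.2  2.  -2.   1.  -1.7 -1.9 -0.1 -2.1  2.3 -1.8
 -2.4 -0.5]
top knob top exp [[279.3, 184.4], [277.5, 190.7], [294.3, 199.0]]
y (np.float64(294.77272727272725), np.float64(215.5), 22) -0.0384 -0.057
r (np.float64(291.57142857142856), np.float64(222.85714285714286), 14) -0.0575 -0.0553
r2 (np.float64(296.0), np.float64(224.25), 4) -0.0572 -0.0661
scene knob top exp [[266.6, 153.5], [265.9, 175.0], [282.8, 177.7]]
y (np.float64(296.85), np.float64(184.85), 20) -0.0387 -0.0585
r (np.float64(301.3333333333333), np.float64(189.94444444444446), 18) -0.0575 -0.0592
```

View pics/c1.png

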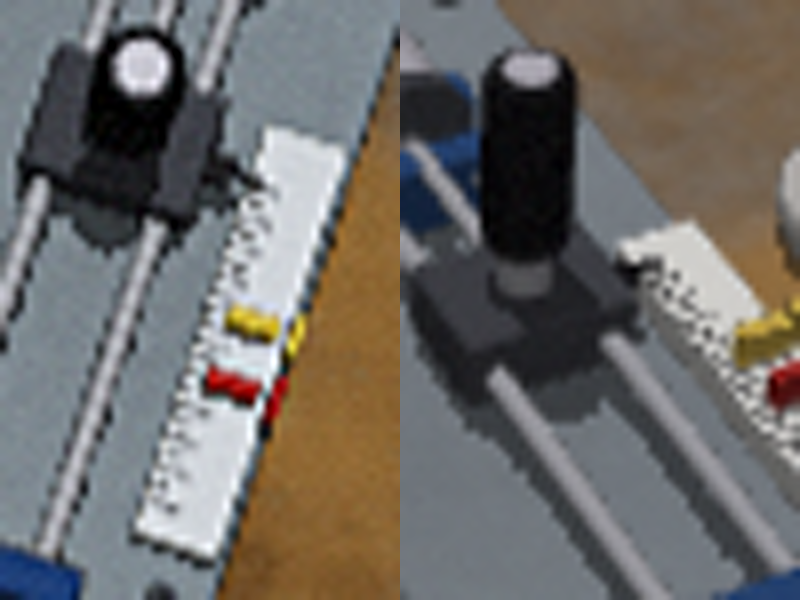

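The left crop (top camera) shows the pointer tip at about native (294.2,198), the yellow mark at (293.5,215.3) and the red mark at (291,223.1). The knob top is at (279.8,183.5), and all of these agree with the fitted pose. Next I'll refine the yaw and check that the handwheel is clear of the path.

```bash
python3 - <<'E'
from h import *
t=read_camera("top");s=read_camera("scene");q=np.load("q.npy")
def loc(P):
    P=P-[q[0],q[1],0];c,s_=np.cos(q[2]),np.sin(q[2]);return np.round([c*P[0]+s_*P[1],-s_*P[0]+c*P[1]],4)
A=lambda p:(262+p[0]/8-.5+.06,175+p[1]/8-.5+.06)
B=lambda p:(250+(p[0]-400)/8-.44,145+p[1]/8-.44)
def ang(a,b):d=a-b;return np.degrees(np.arctan2(d[1],d[0]))
print("yaw rail",ang(ray(t,A((155,225)),.03),ray(t,A((45,550)),.03)),"strip",ang(ray(t,A((348,150)),.026),ray(t,A((215,560)),.026)),"strip in",ang(ray(t,A((265,130)),.026),ray(t,A((137,535)),.026)))
print("q yaw",np.degrees(q[2]),"plate L",ang(ray(t,np.array([429,187])/1.5625,.012),ray(t,np.array([361,376])/1.5625,.012)),"R",ang(ray(t,np.array([507,211])/1.5625,.012),ray(t,np.array([445,405])/1.5625,.012)))
print("knob t",ray(t,A((142,68)),.116),"s",ray(s,B((531,70)),.116))
print("ptr t",ray(t,A((255,183)),.032),loc(ray(t,A((255,183)),.032)),"s",loc(ray(s,B((645,268)),.032)))
print("yel",loc(ray(t,A((252,322)),.038)),"red",loc(ray(t,A((232,385)),.038)))
def tri(a,b):
    a=np.array(a)/1.5625;b=np.array(b)/1.5625
    return least_squares(lambda P:np.r_[proj(t,P)[0]-a,proj(s,P)[0]-b],[.4,-.2,.2]).x.round(3)
print("handle",tri((672,560),(765,268)),"hub",tri((665,465),(682,222)),"wheel left",tri((598,428),(690,170)))
E
```

```text
yaw rail -10.360984979347268 strip -10.270077208362183 strip in -9.525162064018616
q yaw -10.402060345027557 plate L -10.373878719694659 R -10.053456169918576
knob t [0.60217614 0.21548297 0.116     ] s [0.60039104 0.21599969 0.116     ]
ptr t [0.59460741 0.1744714  0.032     ] [ 0.0029 -0.0408] s [ 0.0014 -0.0379]
yel [-0.0386 -0.0526] red [-0.0583 -0.0528]
handle [ 0.292 -0.133  0.109] hub [ 0.41  -0.111  0.122] wheel left [0.407 0.004 0.253]
```

{"api": "play_rows", "payload": {
  "commands": [0,0,-4,7,-1,0,0,-4,7,-1,0,0,-4,7,-1,0,0,-4,6.8,-1,0,0,-4,0,-1,0,0,0,0,-1],
  "grip_force": 12
}}

```text
time_s: 0.8
tcp_pos: [0.1806, -0.5719, 0.4332]
tool_rot: [3.114, -0.28, 0.008]
ft_force: [-0.2, 1.7, 2.1]
width: 0.0878
grip_force: 0.0
```

{"api": "play_rows", "payload": {
  "commands": [1.24,-3.86,0,0,-1,1.24,-3.86,0,0,-1,1.24,-3.86,0,0,-1,1.24,-3.86,0,0,-1,1.24,-3.86,0,0,-1,1.24,-3.86,0,0,-1,1.24,-3.86,0,0,-1,1.24,-3.86,0,0,-1,1.24,-3.86,0,0,-1,1.24,-3.86,0,0,-1,1.24,-3.86,0,0,-1]
}}

```text
time_s: 1.72
tcp_pos: [0.3909, -0.1768, 0.4226]
tool_rot: [3.129, -0.281, 0.001]
ft_force: [0.5, -0.2, -0.5]
width: 0.0879
grip_force: 0.0
```

{"api": "play_rows", "payload": {
  "commands": [1.24,-3.86,0,0,-1,1.24,-3.86,0,0,-1,1.24,-3.86,0,0,-1,1.24,-3.86,0,0,-1,1.24,-3.86,0,0,-1,1.24,-3.86,0,0,-1,1.24,-3.86,0,0,-1,1.24,-3.86,0,0,-1,1.24,-3.86,0,0,-1,1.24,-3.86,0,0,-1,1.24,-3.86,0,0,-1,0,0,0,0,-1]
}}

```text
time_s: 2.72
tcp_pos: [0.6042, 0.2211, 0.4142]
tool_rot: [3.127, -0.271, -0.016]
ft_force: [0.4, -0.2, -2.6]
width: 0.0879
grip_force: 0.0
```

{"api": "play_rows", "payload": {
  "commands": [0,0,4,0,-1,0,0,4,0,-1,0,0,4,0,-1,0,0,4,0,-1,0,0,4,0,-1,0,0,4,0,-1,0,0,0,0,-1,0,0,0,0,-1,0,0,0,0,-1,0,0,0,0,-1]
}}

```text
time_s: 3.55
tcp_pos: [0.6024, 0.2151, 0.1881]
tool_rot: [-3.126, 0.281, -0.012]
ft_force: [0.6, 0.3, 0.8]
width: 0.0877
grip_force: 0.0
```

```bash
python3 - <<'E'
from h import *
o=get_obs();t=read_camera("top");s=read_camera("scene");q=np.load("q.npy")
print(o["tcp_pos"],o["tool_rot"],o["ft_force"])
k=np.array([.6012,.2157]);psi=2*np.arctan2(o["tool_rot"][1],o["tool_rot"][0]);print(np.degrees(psi))
d=k-o["tcp_pos"][:2];print("tool dx,dy",d@[np.cos(psi),np.sin(psi)],d@[np.sin(psi),-np.cos(psi)])
print("tcp px",proj(t,o["tcp_pos"]),proj(s,o["tcp_pos"]))
cv2.imwrite("pics/c2.png",np.hstack([crop(t,235,140,95,140,4),crop(s,225,90,95,140,4)]))
E
```

```text
[0.6024064  0.21510375 0.18808745] [-3.12602456  0.28120666 -0.01152661] [0.60860946 0.32757329 0.75141665]
349.71939970871335
tool dx,dy -0.0012934397048505284 -0.0003713689688806957
tcp px [[282.02371581 174.00283994]] [[266.62279203 124.16540315]]
```

View pics/c2.png

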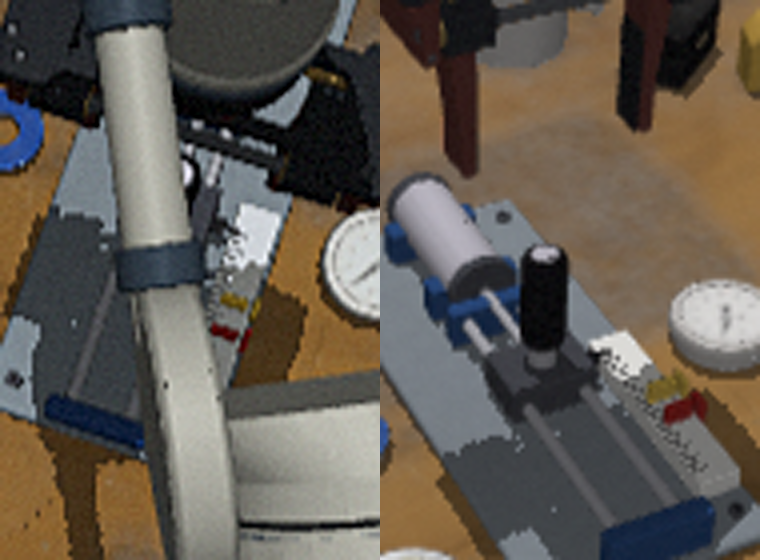

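The fingers (tips at about (460,172) and (635,128) in the right crop) straddle the line above the knob (545,255). Both marks are still visible in both views. I'll descend now.

{"api": "play_rows", "payload": {
  "commands": [-0.1,0,1.9,0,-1,0,0,1.9,0,-1,0,0,1.9,0,-1,0,0,1.9,0,-1,0,0,1.9,0,-1,0,0,1.9,0,-1,0,0,0,0,-1,0,0,0,0,-1]
}}

```text
time_s: 4.32
tcp_pos: [0.5999, 0.215, 0.0694]
tool_rot: [-3.129, 0.281, -0.0]
ft_force: [0.1, 0.3, 0.9]
width: 0.0878
grip_force: 0.0
```

{"api": "play_rows", "payload": {
  "commands": [0,0,0,0,0,0,0,0,0,0,0,0,0,0,0.5,0,0,0,0,0.5,0,0,0,0,0.7,0,0,0,0,0.7,0,0,0,0,1,0,0,0,0,1,0,0,0,0,1,0,0,0,0,1],
  "grip_force": 12
}}

```text
time_s: 5.15
tcp_pos: [0.5996, 0.2149, 0.0686]
tool_rot: [3.129, -0.281, -0.0]
ft_force: [-0.5, -1.1, 0.1]
width: 0.0259
grip_force: 12.0
```

```bash
python3 - <<'E'
from h import *
o=get_obs();t=read_camera("top");s=read_camera("scene")
print(o)
cv2.imwrite("pics/c3.png",np.hstack([crop(t,262,175,50,75,8),crop(s,262,145,50,75,8)]))
E
```

```text
{'time_s': 5.15, 'joints': array([ 2.90713315e-01,  2.12866011e-01,  1.36970351e+00, -4.76608979e-06,
        1.55914861e+00,  2.04090671e+00]), 'qvel': array([ 7.75618650e-05, -5.01146909e-04, -8.73799371e-04,  1.29882338e-04,
       -8.03026483e-05, -5.28160868e-04]), 'joint_torque': array([ 4.53977518e-04, -4.94061148e+01, -4.02038169e+01, -1.85699668e-02,
       -7.81394192e-02,  1.01519025e-03]), 'tcp_pos': array([0.5995613 , 0.21487002, 0.06857776]), 'tool_rot': array([ 3.12891196e+00, -2.81413866e-01, -1.80219371e-04]), 'ft_force': array([-0.47185519, -1.11362742,  0.08653233]), 'torque': array([ 0.07256116,  0.04680434, -0.00213435]), 'grip_force': 12.007489391835406, 'width': 0.025927492842610197}
```

View pics/c3.png

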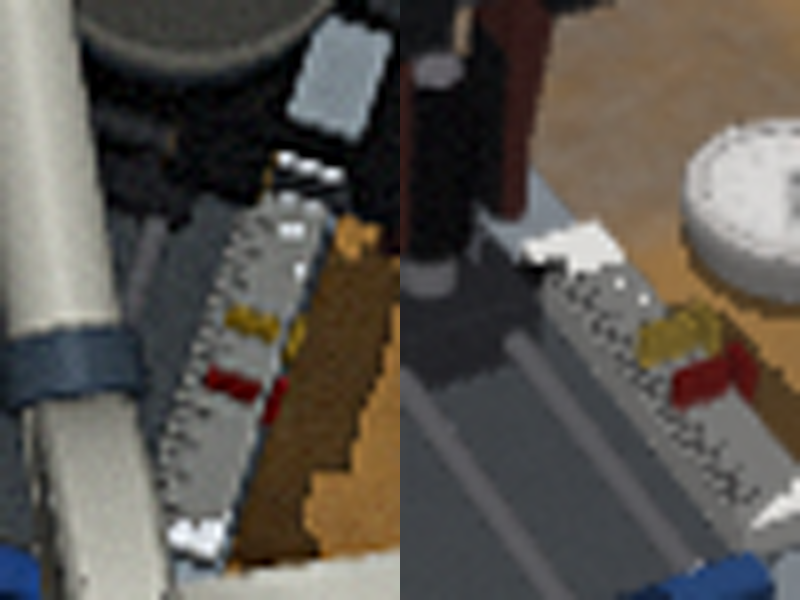

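The grasp holds (width 25.9 mm, 12 N), and the pointer tip shows in the right crop at about (540,268). The estimated travel is about 40 mm to yellow and 60 mm to red. I'll draw 36 mm first and look.

{"api": "play_rows", "payload": {
  "commands": [-0.15,0,0,0,1,-0.25,0,0,0,1,-0.35,0,0,0,1,-0.35,0,0,0,1,-0.35,0,0,0,1,-0.35,0,0,0,1,-0.35,0,0,0,1,-0.35,0,0,0,1,-0.35,0,0,0,1,-0.35,0,0,0,1,-0.25,0,0,0,1,-0.15,0,0,0,1],
  "grip_force": 13
}}

```text
time_s: 6.25
tcp_pos: [0.5639, 0.2213, 0.0685]
tool_rot: [3.129, -0.281, -0.0]
ft_force: [4.0, -0.1, -2.3]
width: 0.026
grip_force: 13.0
```

{"api": "play_rows", "payload": {
  "commands": [0,0,0,0,1,0,0,0,0,1,0,0,0,0,1]
}}

```text
time_s: 6.5
tcp_pos: [0.5642, 0.2213, 0.0686]
tool_rot: [3.129, -0.282, -0.0]
ft_force: [3.3, 0.3, -2.5]
width: 0.0258
grip_force: 13.0
```

```bash
python3 - <<'E'
from h import *
o=get_obs();t=read_camera("top");s=read_camera("scene")
print(o["tcp_pos"],o["ft_force"],o["width"],o["grip_force"])
p=np.array([.59956,.21487]);print("moved",np.linalg.norm(o["tcp_pos"][:2]-p))
cv2.imwrite("pics/c4.png",np.hstack([crop(t,277,195,36,50,11),crop(s,277,165,36,50,11)]))
E
```

```text
[0.56423894 0.22127259 0.06856922] [ 3.27578715  0.32187957 -2.52718684] 0.025753191172177944 12.999708139104769
moved 0.03589666426565586
```

View pics/c4.png

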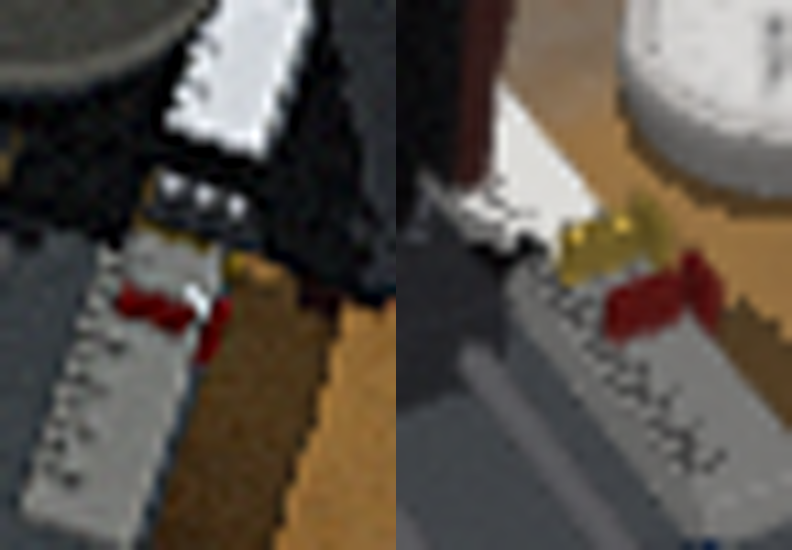

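The right crop shows the pointer tip at about (538,245), just behind the yellow mark's inner end at about (562,270). I'll get the exact offset by fitting box silhouettes for the marks and the knob in each camera, using the saved start pictures.

```bash
python3 - <<'E'
from h import *
from itertools import product
t=read_camera("top");s=read_camera("scene");q=np.load("q.npy")
S=8
def mask(c,P,roi):
    x,y,w,h=roi;u=(proj(c,tw(q,P))+.5-[x,y])*S
    m=np.zeros((h*S,w*S),np.uint8);cv2.fillConvexPoly(m,cv2.convexHull(u.astype(np.int32)),255)
    return cv2.resize(m,(w,h),interpolation=cv2.INTER_AREA)/255.
def box(x,y0,y1):return np.array(list(product([x-.003,x+.003],[y0,y1],[.026,.038])))
th=np.linspace(0,2*np.pi,40)
def cyl(x,y):return np.array([[x+.013*np.cos(a),y+.013*np.sin(a),z] for a in th for z in(.056,.116)])
for n,c in(("top",t),("scene",s)):
    im=cv2.resize(cv2.imread(f"pics/{n}0.png"),(512,384),interpolation=cv2.INTER_AREA).astype(float)
    for col,x0 in(("y",-.038),("r",-.057)):
        B,G,R=im[...,0],im[...,1],im[...,2]
        w=np.clip((np.minimum(R,G)-B)/110,0,1) if col=="y" else np.clip((R-np.maximum(G,B))/120,0,1)
        ctr=proj(c,tw(q,[[x0,-.053,.034]]))[0].astype(int);roi=(ctr[0]-9,ctr[1]-8,18,16)
        W=w[roi[1]:roi[1]+16,roi[0]:roi[0]+18]
        best=min((np.sum((a:=(mask(c,box(x,y0,y1),roi)))**2)-2*np.sum(a*W),x,y0,y1) for x in np.arange(x0-.006,x0+.006,.0005) for y0 in np.arange(-.05,-.038,.002) for y1 in np.arange(-.074,-.054,.002))
        print(n,col,np.round(best,4))
    ctr=proj(c,tw(q,[[0,0,.09]]))[0].astype(int);roi=(ctr[0]-14,ctr[1]-18,28,36)
    g=im[roi[1]:roi[1]+36,roi[0]:roi[0]+28].max(2);W=np.clip((60-g)/40,0,1)
    # knob: black pixels; bright cap on top filled
    best=min((np.sum((a:=mask(c,cyl(x,y),roi))**2)-2*np.sum(a*W),x,y) for x in np.arange(-.006,.008,.0005) for y in np.arange(-.006,.008,.0005))
    print(n,"knob",np.round(best,4))
o=get_obs();d=(o["tcp_pos"][:2]-[.59956,.21487]);print("moved",-d@[np.cos(q[2]),np.sin(q[2])])
E
```

```text
top y [-14.4738  -0.0375  -0.046   -0.07  ]
top r [-12.3662  -0.057   -0.046   -0.068 ]
top knob [-7.59394e+01 -6.00000e-03  5.00000e-04]
scene y [-6.6357 -0.036  -0.05   -0.072 ]
scene r [-8.3016 -0.0565 -0.05   -0.068 ]
scene knob [-1.714263e+02 -6.000000e-03  5.000000e-03]
moved 0.035890252973487795
```

{"api": "play_rows", "payload": {
  "commands": [-0.1,0,0,0,1,-0.1,0,0,0,1,-0.1,0,0,0,1,0,0,0,0,1,0,0,0,0,1,0,0,0,0,1]
}}

```text
time_s: 7.2
tcp_pos: [0.5611, 0.2218, 0.0686]
tool_rot: [3.129, -0.281, -0.0]
ft_force: [3.6, -1.2, -3.9]
width: 0.0259
grip_force: 13.0
```

```bash
python3 - <<'E'
from h import *
o=get_obs();q=np.load("q.npy");s=read_camera("scene")
d=(o["tcp_pos"][:2]-[.59956,.21487]);print("moved",-d@[np.cos(q[2]),np.sin(q[2])],o["ft_force"])
x0,y0,w,h,S=280,170,36,36,16
A=lambda P:((proj(s,tw(q,P))+.5-[x0,y0])*S).round().tolist()
for z in(.026,.032,.038):print(z,A([[-.030,-.044,z],[-.036,-.044,z],[-.042,-.044,z]]))
im=np.mean([read_camera("scene")["pixels"].astype(float) for _ in range(6)],0).clip(0,255).astype(np.uint8)
im=np.clip(im[y0:y0+h,x0:x0+w,::-1].astype(float)*1.7,0,255).astype(np.uint8)
cv2.imwrite("pics/c5.png",cv2.resize(im,None,fx=S,fy=S,interpolation=cv2.INTER_NEAREST))
E
```

```text
moved 0.039049791486991364 [ 3.64259363 -1.2161092  -3.91317074]
0.026 [[152.0, 290.0], [173.0, 316.0], [193.0, 343.0]]
0.032 [[155.0, 259.0], [175.0, 285.0], [196.0, 311.0]]
0.038 [[157.0, 227.0], [178.0, 253.0], [199.0, 279.0]]
```

View pics/c5.png

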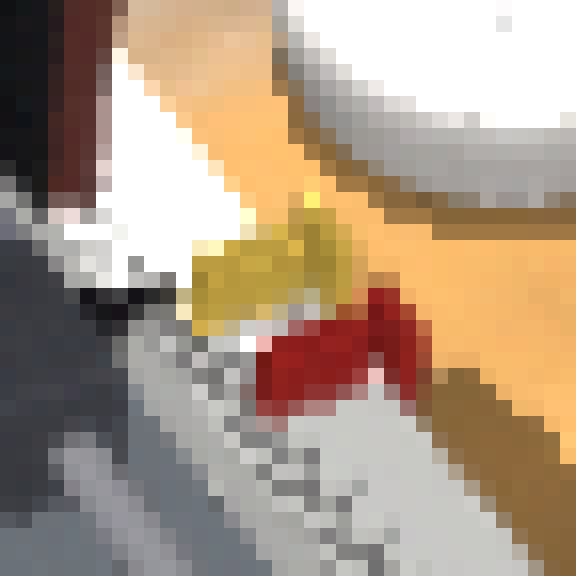

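The pointer tip, at about (172,296), runs straight into the middle of the yellow mark's inner end face, at about (197,290), so it is level within about 1 mm. I'll hold here for 2 s, then draw on about 18 mm.

{"api": "play_rows", "payload": {
  "commands": [0,0,0,0,1,0,0,0,0,1,0,0,0,0,1,0,0,0,0,1,0,0,0,0,1,0,0,0,0,1,0,0,0,0,1,0,0,0,0,1,0,0,0,0,1,0,0,0,0,1,0,0,0,0,1,0,0,0,0,1]
}}

```text
time_s: 8.55
tcp_pos: [0.5612, 0.2218, 0.0686]
tool_rot: [3.129, -0.281, -0.0]
ft_force: [3.4, -0.8, -4.9]
width: 0.0257
grip_force: 13.0
```

{"api": "play_rows", "payload": {
  "commands": [0,0,0,0,1,0,0,0,0,1,0,0,0,0,1,0,0,0,0,1,0,0,0,0,1,0,0,0,0,1,0,0,0,0,1,0,0,0,0,1,0,0,0,0,1,0,0,0,0,1,0,0,0,0,1,0,0,0,0,1]
}}

```text
time_s: 9.55
tcp_pos: [0.5612, 0.2218, 0.0686]
tool_rot: [3.129, -0.281, -0.0]
ft_force: [3.6, -1.1, -5.0]
width: 0.0257
grip_force: 13.0
```

{"api": "play_rows", "payload": {
  "commands": [-0.15,0,0,0,1,-0.3,0,0,0,1,-0.35,0,0,0,1,-0.35,0,0,0,1,-0.3,0,0,0,1,-0.25,0,0,0,1,-0.1,0,0,0,1,0,0,0,0,1,0,0,0,0,1,0,0,0,0,1]
}}

```text
time_s: 10.38
tcp_pos: [0.5435, 0.225, 0.0686]
tool_rot: [3.129, -0.281, -0.0]
ft_force: [5.5, -0.5, -7.0]
width: 0.0258
grip_force: 13.0
```

```bash
python3 - <<'E'
from h import *
o=get_obs();q=np.load("q.npy");s=read_camera("scene")
d=(o["tcp_pos"][:2]-[.59956,.21487]);print("moved",-d@[np.cos(q[2]),np.sin(q[2])],o["ft_force"],o["time_s"])
x0,y0,w,h,S=280,170,36,36,16
A=lambda P:((proj(s,tw(q,P))+.5-[x0,y0])*S).round().tolist()
for z in(.026,.032,.038):print(z,A([[-.050,-.044,z],[-.056,-.044,z],[-.062,-.044,z]]))
im=np.mean([read_camera("scene")["pixels"].astype(float) for _ in range(6)],0).clip(0,255).astype(np.uint8)
im=np.clip(im[y0:y0+h,x0:x0+w,::-1].astype(float)*1.7,0,255).astype(np.uint8)
cv2.imwrite("pics/c6.png",cv2.resize(im,None,fx=S,fy=S,interpolation=cv2.INTER_NEAREST))
E
```

```text
moved 0.05694609049946735 [ 5.45571755 -0.50075953 -7.02113671] 10.3833
0.026 [[221.0, 378.0], [243.0, 405.0], [264.0, 432.0]]
0.032 [[224.0, 347.0], [246.0, 373.0], [267.0, 401.0]]
0.038 [[227.0, 315.0], [249.0, 341.0], [271.0, 369.0]]
```

View pics/c6.png

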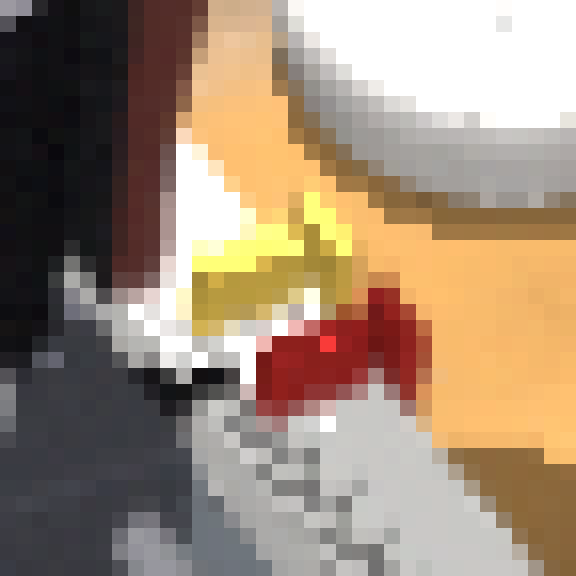

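The pointer tip, at about (236,375), is heading for the red end face, whose centre is at about (262,377). It is about 1.5 mm short, so I'll nudge it and check.

{"api": "play_rows", "payload": {
  "commands": [-0.05,0,0,0,1,-0.05,0,0,0,1,-0.05,0,0,0,1,0,0,0,0,1,0,0,0,0,1,0,0,0,0,1,0,0,0,0,1,0,0,0,0,1,0,0,0,0,1]
}}

```text
time_s: 11.48
tcp_pos: [0.542, 0.2253, 0.0686]
tool_rot: [3.129, -0.281, -0.0]
ft_force: [5.2, -0.7, -6.1]
width: 0.0255
grip_force: 13.0
```

```bash
python3 - <<'E'
from h import *
o=get_obs();q=np.load("q.npy");s=read_camera("scene")
d=(o["tcp_pos"][:2]-[.59956,.21487]);print("moved",-d@[np.cos(q[2]),np.sin(q[2])],o["ft_force"],o["time_s"])
x0,y0,w,h,S=280,170,36,36,16
im=np.mean([read_camera("scene")["pixels"].astype(float) for _ in range(6)],0)
im=np.clip(im[y0:y0+h,x0:x0+w,::-1]*1.7,0,255).astype(np.uint8)
cv2.imwrite("pics/c7.png",cv2.resize(im,None,fx=S,fy=S,interpolation=cv2.INTER_NEAREST))
E
```

```text
moved 0.05846128297284205 [ 5.19770268 -0.73198735 -6.08754358] 11.4833
```

View pics/c7.png

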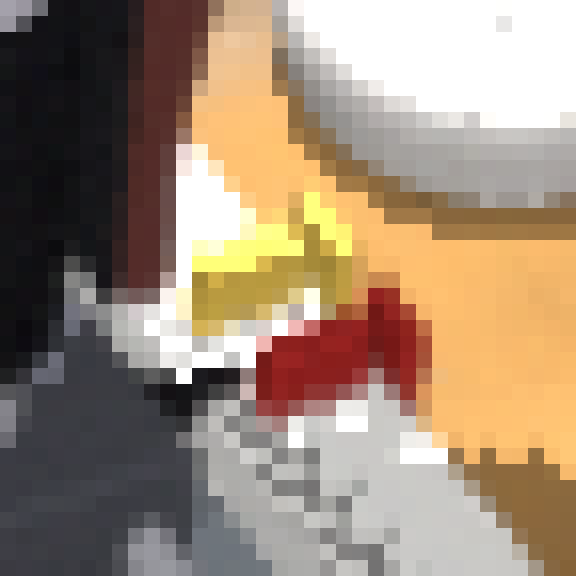

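The pointer, black from (192,385) to (242,380), now meets the middle of the red end face at about (262,377). The marks haven't moved, and it has been held still for over 0.5 s, so I'll hand in.

{"api": "play_rows", "payload": {
  "commands": [0,0,0,0,1,0,0,0,0,1,0,0,0,0,1,0,0,0,0,1,0,0,0,0,1,0,0,0,0,1]
}}

```text
time_s: 12.33
tcp_pos: [0.542, 0.2253, 0.0686]
tool_rot: [3.129, -0.281, -0.0]
ft_force: [4.4, -1.7, -7.4]
width: 0.0259
grip_force: 13.0
```

```bash
python3 -c "
from bench import *
print(job_done())"
```

```text
the job is handed in; nothing more can be done
None
```

I drew the carriage to the yellow mark, held it there for over 2 s, then drew it on to the red mark and handed in still holding it there at 13 N; by camera it looked level with each mark to about 1 mm, but the hand-in returned no verdict.

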